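# Load the battery packs into the charging dock

### The job

Lift the blue hood off the charging dock by its knob and set it down flat on the clear bench beside the dock. Then load every battery pack on the bench into the dock, one to a bay, brass terminals first: lay it on the grey loading plate in front of a bay and push it straight into the bay, past the sprung ball, until it clicks and is fully home. Finally put the hood back over the dock so that it sits flat all round, and leave the other things on the bench where they are.

Things in the scene. Friction and masses are not known exactly. Their poses are not given: they have to be found in the camera images.
- dock: charging dock (sizes in mm), fixed; place and yaw vary. Origin: on the bench under the middle of the bay block; +x is the push-in direction, z up. Grey metal base plate, 4 thick, x -172 to +64, y -84 to +84. On it four black walls along x, 13 thick, tops at z 32, from x -35 (rounded mouths, r 6.5) to the stop wall (face at x +40, 10 thick). The plate in front of the mouths is the loading plate
- bay_left (a point): (mm) middle of the left bay's mouth (dock x -35, y 42.5), on the base plate's top (z 4). Bay 29.5 wide, open above and to -x. Pack home: its front at the stop 75 further along dock +x, its origin 30 beyond this point, its rear 15 outside the mouth
- bay_mid (a point): (mm) middle of the middle bay's mouth (dock x -35, y 0), on the base plate's top (z 4). Bay 29.5 wide, open above and to -x. Pack home: its front at the stop 75 further along dock +x, its origin 30 beyond this point, its rear 15 outside the mouth
- bay_right (a point): (mm) middle of the right bay's mouth (dock x -35, y -42.5), on the base plate's top (z 4). Bay 29.5 wide, open above and to -x. Pack home: its front at the stop 75 further along dock +x, its origin 30 beyond this point, its rear 15 outside the mouth
- ball_mid (a point): sprung steel ball of the middle bay, radius 6 mm, in its left (+y) wall, 30 inside the mouth, 15 above the plate, standing 4 out into the bay; the other bays have the same. Spring 2.8 N when out, 5.6 N when flush; pushing a pack past takes about 8 to 15 N. When the pack is home the ball sits in its side groove and holds it
- hood: loose blue cover (mm): 120 (x) x 160.5 (y) x 42 tall without knob, 0.3 kg, open below, inside 112 x 152.5 x 38. Origin: centre of its lower rim. Starts on the dock's base plate (rim 4 above the bench) over the bay block (100 x 140.5 with packs home), centred on the dock's origin, same yaw, 6 clear all round. Put back the same way; closes only over packs that are home
- hood_knob (a point): centre of the hood's black knob, a block 40 (along the hood's x) x 22 (y) x 30 mm tall standing on the middle of its top; 57 above the hood's origin. Grip it across the 22 mm
- pack_a: battery pack, yellow rear half, black front half with white label; 90 (x) x 28 (y) x 30 mm tall, about 0.2 kg, lying on the bench; may be absent. Origin: centre of its underside; +x to its front end with two brass terminals and rounded corners (r 6). An upright groove 12.4 wide, 5 deep crosses each long side at mid-length. Grip it across the 28, at or just behind mid-length
- pack_b: battery pack, green rear half, black front half with white label; 90 (x) x 28 (y) x 30 mm tall, about 0.2 kg, lying on the bench; may be absent. Origin: centre of its underside; +x to its front end with two brass terminals and rounded corners (r 6). An upright groove 12.4 wide, 5 deep crosses each long side at mid-length. Grip it across the 28, at or just behind mid-length
- pack_c: battery pack, red rear half, black front half with white label; 90 (x) x 28 (y) x 30 mm tall, about 0.2 kg, lying on the bench; may be absent. Origin: centre of its underside; +x to its front end with two brass terminals and rounded corners (r 6). An upright groove 12.4 wide, 5 deep crosses each long side at mid-length. Grip it across the 28, at or just behind mid-length
- pack_a_nose (a point): centre of pack_a's terminal face: 45 ahead of the pack's origin along its x, 15 up (mm)
- pack_b_nose (a point): centre of pack_b's terminal face: 45 ahead of the pack's origin along its x, 15 up (mm)
- pack_c_nose (a point): centre of pack_c's terminal face: 45 ahead of the pack's origin along its x, 15 up (mm)
- solvent_bottle: bystander, loose: blue bottle with white cap, 52 mm wide, 128 mm; origin at its underside; to be left alone
- multimeter: bystander, loose: orange and grey meter, 152x74x45 mm; origin at its underside; to be left alone
- film_tape: bystander, loose: orange tape roll lying flat, 52 wide, 15 mm; origin at its underside; to be left alone
- tip_box: bystander, loose: orange and black box, 53x77x22 mm; origin at its underside; to be left alone
Not all that is in view belongs to the job. What is shaped like the pack_b but turquoise is not meant.

How it is judged:
On the way, in this order (a step that is already met when the one before it is completed fails the run):
1. the hood is off the dock, standing flat on the bench beside it and let go (horizontal distance between hood and dock above 0.15 m and height (world z) of hood below 0.003 m and angle between hood's own z axis and vertical below 0.04 rad and contact force between the fingers and hood below 0.3 N and linear speed of hood below 0.02 m/s), for 0.2 s.
2. every pack present is pushed home in a bay of its own, terminals first (x of each of pack_a_nose, pack_b_nose, pack_c_nose in the frame of dock above 0.037 m and z of each of pack_a, pack_b, pack_c in the frame of dock below 0.008 m and angle between each of pack_a, pack_b, pack_c's own z axis and vertical below 0.06 rad and (y of pack_a in the frame of dock between -0.0475 and -0.0375 m or y of pack_a in the frame of dock between -0.005 and 0.005 m or y of pack_a in the frame of dock between 0.0375 and 0.0475 m) and (y of pack_b in the frame of dock between -0.0475 and -0.0375 m or y of pack_b in the frame of dock between -0.005 and 0.005 m or y of pack_b in the frame of dock between 0.0375 and 0.0475 m) and (y of pack_c in the frame of dock between -0.0475 and -0.0375 m or y of pack_c in the frame of dock between -0.005 and 0.005 m or y of pack_c in the frame of dock between 0.0375 and 0.0475 m)), for 0.2 s.
At the end, for the whole second after the job is handed in: Every pack present lies flat in a bay, terminals first, its front within 3 mm of the stop (held by the ball) and within 5 mm of the bay's centre line; the hood sits flat on the dock's base plate over the bays (rim within 2.5 mm of the plate, within 10 mm of centred), at rest and let go (all of step 2 and x of hood in the frame of dock between -0.01 and 0.01 m and y of hood in the frame of dock between -0.01 and 0.01 m and z of hood in the frame of dock below 0.0065 m and angle between hood's own z axis and vertical below 0.05 rad and linear speed of hood below 0.02 m/s); the robot touches nothing.
It fails at once if a bystander is moved more than 30 mm (distance of any of solvent_bottle, multimeter, film_tape, tip_box from where it was at the start of the episode above 0.03 m).
Of pack_a, pack_b, pack_c only 2 to 3 are there at a start; the rules pass over those that are not, and their reading is None.
At some moment in a run one of pack_a, pack_b, pack_c may be knocked a few centimetres aside while the robot is not near it.
Once in a run the grip may slacken for a moment while it holds something.
It also fails if it takes over 210 s, if anything falls off the work surface, if the arm or the gripper's body presses on something with over 40 N, if the wrist force passes 120 N, or if a joint passes its speed limit or range.

### The arm

A 6-joint arm with a two-finger parallel gripper is mounted at the origin on a cart in front of the work surface, level with it; the furniture and walls round the work are solid. World frame = base frame: x ahead of the robot, y to its left, z up, the work surface at z = 0. Lengths are in m, angles in rad, forces in N, time in s.
With the tool pointing down it reaches from about 0.425 to 0.95 m from the base axis. Payload 14.7 kg.
Tool frame: the origin (TCP) lies midway between the tips of the shut fingers; the grasp point (between the pads) lies 19 mm behind it (arm.pinch_z is the z of the grasp point in the tool frame, in m); z points along the fingers, y is the line along which they close (so a half turn about z gives the same grasp; the last joint's range is limited). The gripper opens to 85 mm and grips with 20 to 120 N. Pads are 22 mm wide; open, the fingers measure 114 mm over their backs; the gripper's body (76 mm by 85 mm) begins 54 mm behind the grasp point. The pads swing forward as they close: fully open they stand 13 mm farther back than shut.
Start: joints at [-1.309, 0.48, 1.596, -0, 1.065, -0.047], TCP at [0.198, -0.619, 0.203] pointing down, gripper open.
Joint ranges: [-2.75, 2.75], [-0.82, 2.05], [0.23, 2.67], [-1.56, 4.7], [0.09, 2.69], [-2.92, 2.92]. Speed limits (rad/s): [1.89, 1.89, 2.39, 3.01, 3.01, 3.01].

### API

Orientations are given as a unit quaternion [x, y, z, w].
In Python, from bench import arm, vision gives the robot as it stands. The module is installed in compiled form; this text tells all that it offers. Calls block until the motion is done:
- arm.move_to(position, orientation): joint-space move of the TCP to a pose.
- arm.move_straight(position, speed=0.15, frame=None): straight line of the TCP; frame=None keeps the orientation; speed is the mean speed in m/s.
- arm.movej(angles): joint-space move.
- arm.move_gripper(opening, effort=None): finger opening in m; effort is the grip in N (None keeps the last); returns when the fingers have stopped.
- arm.sleep(seconds).
- arm.ik(position, orientation): joint angles nearest the present ones, or None.
- vision.get_image(name): name is "scene" or "side" or "wrist"; returns the picture (420x560x3 uint8, blue, green, red); there is no depth.
- vision.camera_info(name): a dict with "fovy" (degrees; the focal length in pixels is half the picture's height over the tangent of half this angle, whatever the lens; pixels are square), "cx", "cy" (the principal point, pixels), "camera_from_world" (4x4, takes a point from world to camera coordinates); the wrist camera has in their place "T_tool_cam" (4x4, takes a point from camera to tool coordinates, whose origin is the TCP and whose axes are the flange's). Camera axes: x right, y down, z forward; pixel columns grow to the right and rows downward; lengths in m; the calibration is good to about 2 mm. A picture is of the moment at which its call begins: read the wrist's pose just before it. camera_info takes no time and is no camera call.
A pose or a line that the arm cannot do raises arm.IKError and nothing moves.
- arm.close_job(): hands the job in; it is judged then, once.
Readings, each from a call of its own:
- arm.read_time_s(): time.
- arm.read_joints(): joint angles.
- arm.read_qvel(): joint speeds.
- arm.read_tau(): joint torques, N m.
- arm.read_position(): TCP position.
- arm.read_tcp_rot(): TCP orientation.
- arm.read_wrist_force(): force on the tool from outside, world axes, zero at the start.
- arm.read_moment(): the same for the moment, N m.
- arm.read_opening(): finger opening in m.
- arm.read_finger_force(): force on a finger pad.
Only numpy, scipy, OpenCV 4.12 (cv2) and the standard library are available. Lean on these libraries where they do the work, as an engineer would, in place of code of your own. Each camera call takes 0.05 s, during which the arm holds its last target. There are 200 camera calls.

## Working session

There is one attempt and no reset: what is moved stays moved. The work goes in short steps, each a Python script; the robot and the scene stay as the last script left them, time stands still between calls to the robot, and variables do not carry over. Pictures are saved under pics/ and viewed, at most 18 in all, crops included, and the job is handed in when it is done.

```bash
mkdir -p pics
cat > h.py <<'E'
import numpy as np, cv2
from bench import arm, vision
from scipy.spatial.transform import Rotation as R
def cam(name):
    i=vision.camera_info(name); f=210/np.tan(np.radians(i['fovy'])/2)
    if name=='wrist':
        T=np.eye(4); q=arm.read_tcp_rot(); q=np.array(q); T[:3,:3]=R.from_quat(q).as_matrix() if q.size==4 else q
        T[:3,3]=arm.read_position(); W=T@np.array(i['T_tool_cam'])
    else: W=np.linalg.inv(np.array(i['camera_from_world']))
    return f,i['cx'],i['cy'],W
def toplane(c,uv,z):
    f,cx,cy,W=c; uv=np.atleast_2d(np.array(uv,float))
    d=np.c_[(uv[:,0]-cx)/f,(uv[:,1]-cy)/f,np.ones(len(uv))]@W[:3,:3].T
    return W[:3,3]+d*((z-W[2,3])/d[:,2])[:,None]
def proj(c,P):
    f,cx,cy,W=c; P=np.atleast_2d(np.array(P,float)); p=(P-W[:3,3])@W[:3,:3]
    return np.c_[f*p[:,0]/p[:,2]+cx,f*p[:,1]/p[:,2]+cy]
def down(yaw):  # tool x at yaw, z down
    return (R.from_euler('z',yaw)*R.from_euler('x',np.pi)).as_quat()
E
python3 - <<'E'
from h import *
for n in ['scene','side','wrist']:
    c=cam(n); im=vision.get_image(n); cv2.imwrite(f'pics/{n}0.png',im)
    print(n,c[0],c[1],c[2],c[3].round(3).tolist())
print(arm.read_tcp_rot(),arm.pinch_z,arm.read_time_s())
E
```

```text
scene 454.19739566339734 283.3183954222089 212.4766536694729 [[-0.561, -0.407, 0.721, -0.4], [-0.828, 0.248, -0.504, 0.673], [0.026, -0.879, -0.476, 0.692], [0.0, 0.0, 0.0, 1.0]]
side 470.15386919829587 280.15850280247804 214.30957740386737 [[-0.923, -0.148, 0.354, 0.121], [-0.384, 0.339, -0.859, 1.096], [0.007, -0.929, -0.369, 0.559], [0.0, 0.0, 0.0, 1.0]]
wrist 316.82430890826146 278.8370724759198 207.58280999333377 [[0.304, -0.914, -0.27, 0.266], [-0.953, -0.292, -0.085, -0.597], [-0.001, 0.283, -0.959, 0.373], [0.0, 0.0, 0.0, 1.0]]
[ 9.88102640e-01  1.53795218e-01 -5.68266918e-05 -4.47825410e-04] -0.0187 0.15
```

View pics/scene0.png

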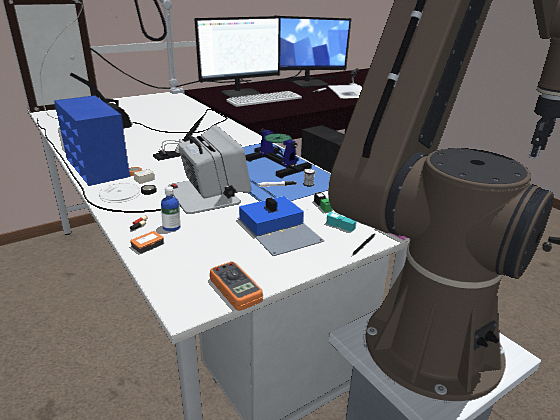

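View pics/side0.png

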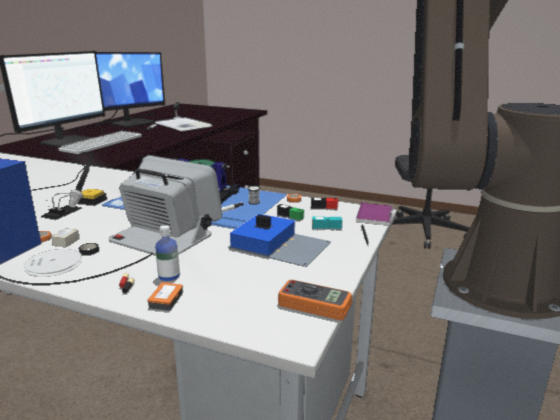

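The side view shows the hood at (263,233), the green pack at (290,212), the red pack at (325,203), the turquoise decoy at (327,223) and a yellow object far off at (93,194). I'll get rough positions and enlarged crops.

Run:
```python
from h import *
c=cam('side')
for n,p,z in [('hoodknob',(263,218),.06),('green',(290,212),.015),('red',(325,203),.015),('turq',(327,223),.015),('yellow',(93,194),.015),('plateN',(297,262),.004),('bottle',(167,278),0),('meter',(315,300),.02),('tape',(294,198),.01),('tip',(166,295),.01),('toaster',(160,245),0)]:
    print(n,toplane(c,p,z)[0].round(3))
a=cv2.imread('pics/side0.png'); b=cv2.imread('pics/scene0.png')
A=cv2.resize(a[170:290,200:400],(800,480),interpolation=cv2.INTER_CUBIC)
cv2.imwrite('pics/cropA.png',A)
B=np.hstack([cv2.resize(a[170:250,40:140],(400,320),interpolation=2),cv2.resize(b[180:260,230:330+30],(400,246),interpolation=2)[:246] if 0 else cv2.resize(b[180:260,260:360],(400,320),interpolation=2)])
cv2.imwrite('pics/cropB.png',B)
```

```text
hoodknob [ 0.632 -0.018  0.06 ]
green [ 0.621 -0.199  0.015]
red [ 0.544 -0.322  0.015]
turq [ 0.486 -0.159  0.015]
yellow [ 1.312 -0.084  0.015]
plateN [0.487 0.093 0.004]
bottle [0.746 0.286 0.   ]
meter [0.379 0.27  0.02 ]
tape [ 0.661 -0.34   0.01 ]
tip [0.692 0.364 0.01 ]
toaster [0.871 0.141 0.   ]
```

View pics/cropA.png

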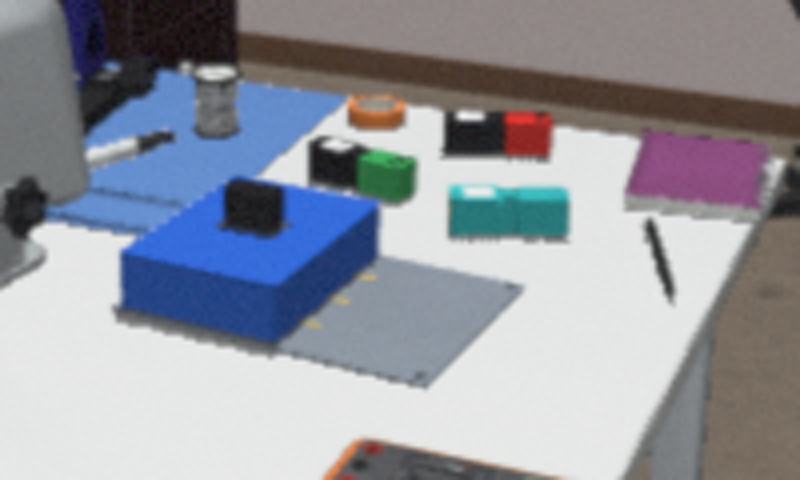

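View pics/cropB.png

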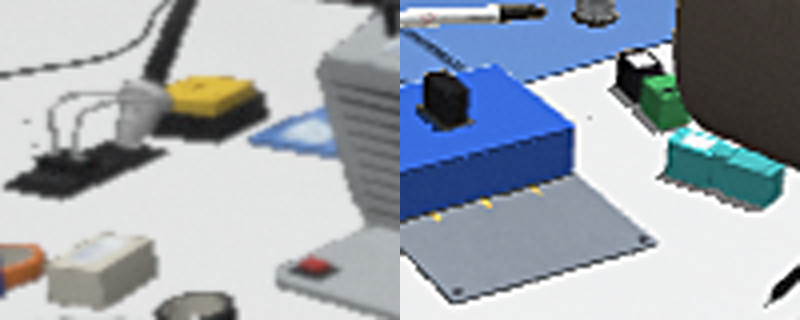

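Candidates for what I'm after:
- green pack (290,212), which is pack_b
- red pack (325,203), which is pack_c
- turquoise decoy (327,223), to be left
- yellow block (93,194), about 1.31 m away and the wrong shape, so not pack_a

Both real packs have black front halves with white labels. Next is one overhead wrist view.

Run:
```python
from h import *
arm.move_to([0.60,-0.08,0.42],down(0.0))
c=cam('wrist'); im=vision.get_image('wrist'); cv2.imwrite('pics/w1.png',im); np.savez('w1.npz',f=c[0],cx=c[1],cy=c[2],W=c[3])
print(c[3].round(3).tolist(),arm.read_time_s(),np.round(arm.read_joints(),2))
```

```text
[[-0.001, -0.959, -0.283, 0.672], [-1.0, 0.001, 0.0, -0.081], [0.0, 0.283, -0.959, 0.591], [0.0, 0.0, 0.0, 1.0]] 2.7083 [-0.18  0.28  1.38 -0.    1.48  1.39]
```

View pics/w1.png

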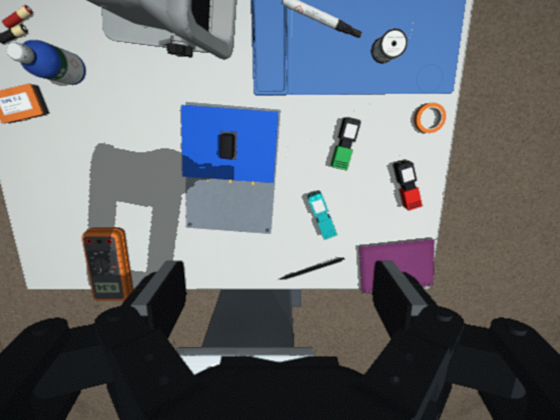

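The overhead view shows the hood at (230,142) with its knob at (227,146), the loading plate at (230,205), the green pack at (344,143), the red pack at (407,185) and the turquoise decoy at (321,214). There is no yellow pack. Clear bench lies left of the dock at about (130,150). Now to measure these.

```bash
cat >> h.py <<'E'
def blobs(im,kind):
    h=cv2.cvtColor(im,cv2.COLOR_BGR2HSV); H,S,V=[h[...,i].astype(int) for i in range(3)]
    m={'green':(H>50)&(H<75)&(S>120)&(V>50),'red':((H<6)|(H>174))&(S>150)&(V>80),'blue':(H>105)&(H<125)&(S>190)&(V>60),
       'grey':(S>15)&(S<70)&(V>70)&(V<170)&(H>95)&(H<125),'black':(V<60)}[kind].astype(np.uint8)
    m=cv2.morphologyEx(m,cv2.MORPH_OPEN,np.ones((3,3)))
    cs,_=cv2.findContours(m,cv2.RETR_EXTERNAL,cv2.CHAIN_APPROX_NONE)
    return sorted(cs,key=cv2.contourArea,reverse=True)
def rect(c,cont,z):
    P=toplane(c,cont.reshape(-1,2),z)[:,:2]
    (x,y),(w,h),a=cv2.minAreaRect((P*1000).astype(np.float32)); a=np.radians(a)
    if w<h: w,h=h,w; a+=np.pi/2
    return np.array([x,y])/1000,w,h,(a+np.pi/2)%np.pi-np.pi/2
E
python3 - <<'E'
from h import *
d=np.load('w1.npz'); c=(float(d['f']),float(d['cx']),float(d['cy']),d['W']); im=cv2.imread('pics/w1.png')
for k,z in [('blue',.046),('grey',.004),('green',.03),('red',.03)]:
    for q in blobs(im,k)[:4]:
        if cv2.contourArea(q)>80: print(k,cv2.contourArea(q),q.reshape(-1,2).mean(0).round(),[np.round(v,3) for v in rect(c,q,z)])
g=lambda p,z: toplane(c,p,z)[0].round(3)[:2]
print('plate rear corners',g((186,229),.004),g((270,234),.004),'knob',g((227,146),.076))
print('green lab',g((349,128),.03),'col',g((343,157),.03),'red lab',g((406,174),.03),'col',g((410,197),.03))
print('meter',g((83,262),.0),g((130,262),0),g((95,228),0),'bottle',g((55,80),0),g((83,72),0),'tip',g((45,100),0),g((45,118),0),'heater',g((105,38),0),g((180,52),0),g((232,50),0))
E
```

```text
blue 6324.5 [228. 143.] [array([0.622, 0.004]), np.float64(156.983), np.float64(116.891), np.float64(1.5)]
blue 136.5 [53. 58.] [array([0.757, 0.273]), np.float64(31.408), np.float64(17.049), np.float64(-0.205)]
grey 4157.5 [229. 204.] [array([0.503, 0.015]), np.float64(166.091), np.float64(101.29), np.float64(1.488)]
grey 840.0 [246. 351.] [array([ 0.162, -0.004]), np.float64(301.195), np.float64(21.513), np.float64(1.57)]
grey 331.5 [410. 293.] [array([ 0.31, -0.36]), np.float64(107.639), np.float64(32.754), np.float64(0.421)]
grey 143.5 [295. 297.] [array([ 0.301, -0.116]), np.float64(40.787), np.float64(19.092), np.float64(0.01)]
green 316.5 [341. 157.] [array([ 0.598, -0.191]), np.float64(38.011), np.float64(29.271), np.float64(-0.221)]
red 255.5 [412. 198.] [array([ 0.523, -0.325]), np.float64(37.071), np.float64(26.93), np.float64(0.308)]
red 118.5 [11. 20.] [array([0.814, 0.339]), np.float64(26.981), np.float64(11.558), np.float64(-1.095)]
plate rear corners [0.455 0.102] [ 0.444 -0.063] knob [0.623 0.002]
green lab [ 0.649 -0.202] col [ 0.599 -0.194] red lab [ 0.569 -0.308] col [ 0.526 -0.321]
meter [0.381 0.32 ] [0.381 0.224] [0.455 0.283] bottle [0.729 0.308] [0.742 0.257] tip [0.696 0.332] [0.665 0.338] heater [0.794 0.21 ] [0.773 0.087] [ 0.776 -0.002]
```

Sizes check out: the hood measures 157x117 (expected 160x120) and the plate 166 wide. Dock yaw is about -0.075. I'll hover, take one close look at the hood, then grasp it.

Run:
```python
from h import *
arm.move_to([0.622,0.003,0.26],down(-0.075))
c=cam('wrist'); im=vision.get_image('wrist'); cv2.imwrite('pics/w2.png',im); np.savez('w2.npz',f=c[0],cx=c[1],cy=c[2],W=c[3])
q=blobs(im,'blue')[0]; print([np.round(v,3) for v in rect(c,q,.046)])
h=cv2.convexHull(q); print(cv2.approxPolyDP(h,8,True).reshape(-1,2).tolist())
for k in blobs(im,'black')[:6]: print('blk',cv2.contourArea(k),k.reshape(-1,2).mean(0).round(),[np.round(v,3) for v in rect(c,k,.076)])
```

```text
[array([0.623, 0.005]), np.float64(157.059), np.float64(118.483), np.float64(1.498)]
[[342, 127], [337, 220], [217, 220], [212, 127]]
blk 47796.0 [279. 356.] [array([0.396, 0.018]), np.float64(814.589), np.float64(252.486), np.float64(1.495)]
blk 2300.5 [191.  21.] [array([0.792, 0.076]), np.float64(169.645), np.float64(27.466), np.float64(1.21)]
blk 912.0 [430. 153.] [array([ 0.633, -0.17 ]), np.float64(75.328), np.float64(34.188), np.float64(-0.22)]
blk 828.5 [512. 196.] [array([ 0.583, -0.268]), np.float64(55.746), np.float64(36.736), np.float64(0.331)]
blk 650.5 [276. 178.] [array([0.625, 0.005]), np.float64(39.455), np.float64(22.81), np.float64(-0.069)]
blk 543.0 [204.  50.] [array([0.763, 0.069]), np.float64(40.737), np.float64(16.224), np.float64(1.436)]
```

View pics/w2.png

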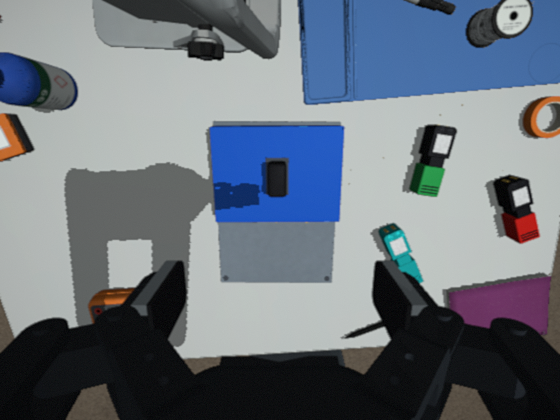

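The knob is at pixel (276,178), world (0.625,0.005), measuring 39x23 as expected. Grasping, lifting, carrying to the left and setting down.

Run:
```python
from h import *
y=-0.072; q=down(y)
ex=np.array([np.cos(y),np.sin(y)]); ey=np.array([-ex[1],ex[0]])
k=np.array([0.624,0.005])
F=lambda s:print(s,np.round(arm.read_opening(),4),np.round(arm.read_wrist_force(),1),np.round(arm.read_finger_force(),1),round(arm.read_time_s(),1))
arm.move_to([*k,0.12],q); arm.move_straight([*k,0.056],speed=.1); F('at')
arm.move_gripper(0.0,effort=80); F('grip')
arm.move_straight([*k,0.075],speed=.05); F('up'); arm.move_straight([*k,0.108],speed=.1); F('lift')
t=k-0.03*ex+0.186*ey; print(t)
arm.move_straight([*t,0.108],speed=.12); F('over')
c=cam('wrist'); im=vision.get_image('wrist'); cv2.imwrite('pics/w3.png',im)
for b in blobs(im,'blue')[:1]: print([np.round(v,3) for v in rect(c,b,.046+.052-.004)])
```

```text
at 0.0855 [-0.8 -0.3 -0.3] 0.0 4.9
grip 0.0 [-0.1  0.1  0.1] 0.0 5.7
up 0.0002 [-0.2 -0.3  0.1] 0.0 6.2
lift 0.0002 [-0.3 -1.2  0. ] 0.0 6.7
[0.60745816 0.19267623]
over 0.0 [0.3 0.4 0.2] 0.0 8.4
[array([0.636, 0.065]), np.float64(105.489), np.float64(93.402), np.float64(1.498)]
```

Run:
```python
from h import *
print(arm.read_position(),arm.read_tcp_rot(),vision.camera_info('wrist')['T_tool_cam'])
cv2.imwrite('pics/s3.png',np.vstack([cv2.resize(vision.get_image('side')[130:290,140:400],(520,320)),cv2.imread('pics/w3.png')[100:350]if 0 else cv2.resize(cv2.imread('pics/w3.png'),(520,280)[:2]) if 0 else cv2.resize(cv2.imread('pics/w3.png')[0:300],(520,279))]))
```

```text
[0.60756793 0.1920784  0.10800212] [ 9.99339145e-01 -3.63493125e-02 -1.87296810e-05  2.90993815e-05] [[-2.30925602e-04 -9.59112590e-01 -2.83024708e-01  7.18784897e-02]
 [ 9.99999944e-01 -2.89727787e-04  1.65907704e-04  1.72214541e-04]
 [-2.41124290e-04 -2.83024654e-01  9.59112604e-01 -1.70920168e-01]
 [ 0.00000000e+00  0.00000000e+00  0.00000000e+00  1.00000000e+00]]
```

View pics/s3.png

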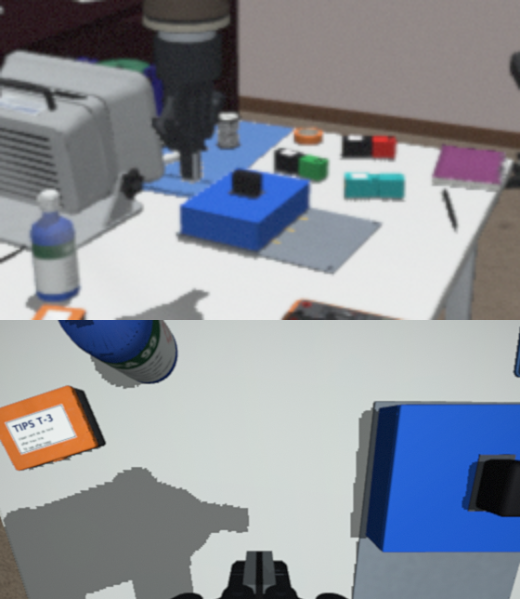

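The grip missed, and the hood hasn't moved. The fingertip appears about 11 px above where the TCP should project in the side view, so I'll check that in two views.

Run:
```python
from h import *
p=arm.read_position(); out=[]
for n in ['side','scene']:
    c=cam(n); im=vision.get_image(n); u,v=proj(c,p)[0]; print(n,u,v)
    P=proj(c,[[p[0],p[1],p[2]+.028]])[0]; print(P)
    k=4; x0,y0=int(u)-50,int(v)-50
    cr=cv2.resize(im[y0:y0+80,x0:x0+100],(400,320),interpolation=cv2.INTER_CUBIC)
    cv2.circle(cr,(int((u-x0)*k),int((v-y0)*k)),3,(0,0,255),-1); out.append(cr)
cv2.imwrite('pics/tip.png',np.hstack(out))
```

```text
side 235.46166564238223 231.37687993240684
[235.12964126 220.469358  ]
scene 216.74467250060653 206.9402004407515
[216.29660872 197.80973818]
```

View pics/tip.png

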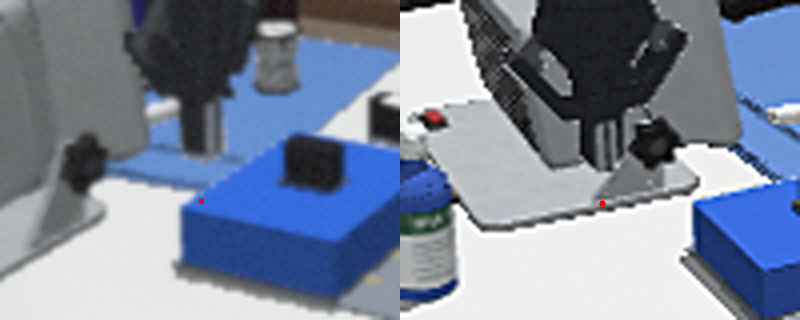

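In both views the real fingertips stand about 28 mm above the reported TCP, and the wrist view agrees. I'll compensate in z and check the force while descending.

```bash
cat >> h.py <<'E'
TZ=0.028   # real fingertips stand this far behind the reported TCP
def F(s): print(s,np.round(arm.read_opening(),4),np.round(arm.read_wrist_force(),1),np.round(arm.read_finger_force(),1),np.round(arm.read_position(),3),round(arm.read_time_s(),1))
E
python3 - <<'E'
from h import *
y=-0.072; q=down(y); k=np.array([0.624,0.005])
arm.move_gripper(0.085)
arm.move_straight([*k,0.108],speed=.2); arm.move_straight([*k,0.035],speed=.08); F('35')
arm.move_straight([*k,0.026],speed=.03); F('26')
arm.move_gripper(0.0,effort=80); F('grip')
if .018<arm.read_opening()<.027:
    arm.move_straight([*k,0.045],speed=.05); F('up')
E
```

```text
35 0.085 [-0.3  1.  -0.2] 0.0 [0.624 0.005 0.035] 11.6
26 0.0849 [-0.2  0.5  0.1] 0.0 [0.624 0.005 0.026] 12.0
grip 0.0202 [-1.3  0.1  6. ] 79.2 [0.624 0.005 0.026] 12.6
up 0.0203 [-0.7  0.8 -2.6] 78.3 [0.624 0.005 0.045] 13.2
```

Run:
```python
from h import *
y=-0.072; ex=np.array([np.cos(y),np.sin(y)]); ey=np.array([-ex[1],ex[0]])
k=np.array([0.624,0.005]); t=k-0.03*ex+0.186*ey
arm.move_straight([*k,0.076],speed=.1); F('lift')
arm.move_straight([*t,0.076],speed=.12); F('over')
arm.move_straight([*t,0.030],speed=.1)
for z in np.arange(.028,.0175,-.001):
    arm.move_straight([*t,z],speed=.02); f=arm.read_wrist_force()[2]
    if f>2: break
F('down')
arm.move_gripper(0.085); F('open')
arm.move_straight([*t,0.1],speed=.15)
arm.move_to([0.60,0.02,0.30],down(y))
for i,n in enumerate(['wrist','side']):
    im=vision.get_image(n); cv2.imwrite(f'pics/d{n}.png',im)
c=cam('wrist'); np.savez('w4.npz',f=c[0],cx=c[1],cy=c[2],W=c[3]); im=cv2.imread('pics/dwrist.png')
print([np.round(v,3) for v in rect(c,blobs(im,'blue')[0],.042)])
```

```text
lift 0.0205 [-0.4 -0.4 -3.1] 78.3 [0.624 0.005 0.076] 13.6
over 0.0204 [-0.3  0.2 -2.9] 78.3 [0.608 0.192 0.076] 15.3
down 0.0205 [-1.7 -0.5  5.1] 78.9 [0.608 0.193 0.022] 17.7
open 0.0849 [-0.6 -0.3 -0.6] 0.0 [0.607 0.193 0.022] 18.3
[array([0.606, 0.188]), np.float64(163.86), np.float64(115.354), np.float64(1.5)]
```

View pics/dwrist.png

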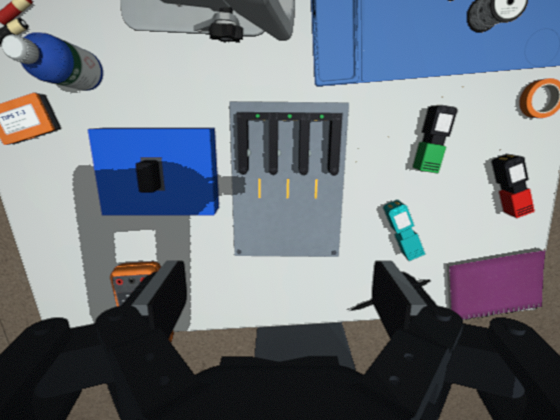

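The hood stands flat on the bench at (150,172). The dock's bays are open (walls at x 243-333, brass centre lines at (260,288,316; 188)). Packs are at (435,140) and (514,185), undisturbed. Now measuring the dock and hovering over the green pack.

```bash
cat >> h.py <<'E'
def ytips(im): # brass lines/terminals
    h=cv2.cvtColor(im,cv2.COLOR_BGR2HSV); m=((h[...,0]>15)&(h[...,0]<32)&(h[...,1]>110)&(h[...,2]>90)).astype(np.uint8)
    return [q for q in cv2.findContours(m,0,1)[0] if cv2.contourArea(q)>15]
def pack(c,im,col,near):
    """centre and yaw of a pack from the colour half and the label (top z=.03)"""
    q=min((b for b in blobs(im,col) if cv2.contourArea(b)>150),key=lambda b:np.hypot(*(rect(c,b,.03)[0]-near)))
    return rect(c,q,.03)
E
python3 - <<'E'
from h import *
d=np.load('w4.npz'); c=(float(d['f']),float(d['cx']),float(d['cy']),d['W']); im=cv2.imread('pics/dwrist.png')
for q in blobs(im,'black')[:12]:
    r=rect(c,q,.032)
    if .5<r[0][0]<.75 and abs(r[0][1])<.12: print('blk',cv2.contourArea(q),[np.round(v,3) for v in r],cv2.boundingRect(q))
for q in blobs(im,'grey')[:3]: print('grey',cv2.contourArea(q),[np.round(v,3) for v in rect(c,q,.004)])
for q in ytips(im):
    r=rect(c,q,.004); print('brass',[np.round(v,4) for v in r],cv2.contourArea(q))
g=(im[100:270,200:370].copy())
print('plate corners',toplane(c,[(231,101),(349,102),(339,256),(234,254)],.004).round(3)[:,:2].tolist())
arm.move_to([0.63,-0.19,0.17],down(-0.2))
c=cam('wrist'); im=vision.get_image('wrist'); cv2.imwrite('pics/g1.png',im); np.savez('g1.npz',f=c[0],cx=c[1],cy=c[2],W=c[3])
print([np.round(v,3) for v in pack(c,im,'green',[.6,-.19])])
for q in blobs(im,'black')[:6]: print('blk',cv2.contourArea(q),q.reshape(-1,2).mean(0),[np.round(v,3) for v in rect(c,q,.03)])
E
```

```text
blk 647.5 [array([ 0.626, -0.054]), np.float64(81.108), np.float64(21.224), np.float64(-0.016)] (324, 114, 17, 61)
blk 616.0 [array([ 0.629, -0.016]), np.float64(81.543), np.float64(34.586), np.float64(-0.071)] (292, 113, 27, 62)
blk 612.5 [array([0.635, 0.063]), np.float64(80.824), np.float64(23.894), np.float64(-0.109)] (237, 113, 19, 61)
blk 551.0 [array([0.632, 0.026]), np.float64(80.132), np.float64(34.539), np.float64(-0.071)] (260, 113, 27, 61)
grey 16966.5 [array([0.569, 0.01 ]), np.float64(234.821), np.float64(166.903), np.float64(-0.08)]
grey 114.5 [array([ 0.391, -0.168]), np.float64(52.671), np.float64(13.313), np.float64(0.568)]
grey 89.0 [array([ 0.338, -0.194]), np.float64(20.254), np.float64(19.529), np.float64(1.5)]
brass [array([ 0.56  , -0.0317]), np.float64(27.7396), np.float64(2.9845), np.float64(-0.0946)] 18.5
brass [array([0.563 , 0.0103]), np.float64(27.7451), np.float64(1.5162), np.float64(-0.0638)] 18.0
brass [array([0.5661, 0.0531]), np.float64(27.7624), np.float64(3.0292), np.float64(-0.0882)] 35.0
plate corners [[0.693, 0.081], [0.68, -0.083], [0.446, -0.065], [0.461, 0.103]]
[array([ 0.599, -0.193]), np.float64(38.71), np.float64(25.762), np.float64(-0.225)]
blk 46982.5 [278.85350318 358.28025478] [array([ 0.444, -0.152]), np.float64(713.256), np.float64(222.3), np.float64(1.371)]
blk 8725.5 [102.12899106 217.40740741] [array([ 0.632, -0.   ]), np.float64(151.638), np.float64(87.732), np.float64(1.485)]
blk 805.5 [399.87301587 220.81481481] [array([ 0.57 , -0.308]), np.float64(61.741), np.float64(29.788), np.float64(0.318)]
blk 595.5 [287.34554974 174.07329843] [array([ 0.642, -0.203]), np.float64(52.33), np.float64(25.398), np.float64(-0.216)]
blk 332.5 [247.03669725   3.55963303] [array([ 0.795, -0.194]), np.float64(41.413), np.float64(7.571), np.float64(1.371)]
blk 219.5 [314.70093458  24.77570093] [array([ 0.768, -0.25 ]), np.float64(38.55), np.float64(13.515), np.float64(0.932)]
```

View pics/g1.png

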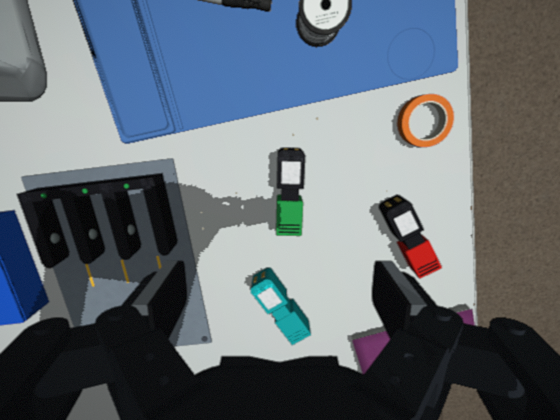

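Dock origin is (0.6228,0.0059), yaw -0.074, consistent with the plate, the brass lines and the old knob position. Green pack: centre (0.624,-0.199), yaw -0.22, measured length 90. I'll load it in the right bay.

```bash
cat >> h.py <<'E'
DY=-0.074; DO=np.array([0.6228,0.0059])
RZ=lambda a:np.array([[np.cos(a),-np.sin(a)],[np.sin(a),np.cos(a)]])
D=lambda x,y: DO+RZ(DY)@np.array([x,y])/1000   # dock mm -> world
def load(ctr,yaw,by,g=-3):
    """grip pack at g mm along its axis, carry in front of bay by, lay, slide nose in"""
    gp=ctr+RZ(yaw)@np.array([g/1000,0])
    arm.move_to([*gp,0.06],down(yaw)); arm.move_straight([*gp,-0.021],speed=.1); F('at')
    arm.move_gripper(0.0,effort=60); F('grip')
    if not .022<arm.read_opening()<.032: raise SystemExit('no grip')
    arm.move_straight([*gp,0.04],speed=.12); F('lift')
    arm.move_to([*D(-98+g,by),0.04],down(DY)); F('front')
E
python3 - <<'E'
from h import *
load(np.array([.624,-.1986]),-.222,-42.5)
c=cam('wrist'); im=vision.get_image('wrist'); cv2.imwrite('pics/g2.png',im); np.savez('g2.npz',f=c[0],cx=c[1],cy=c[2],W=c[3])
E
```

```text
at 0.085 [ 0.2 -0.2  0.2] 0.0 [ 0.622 -0.198 -0.02 ] 22.6
grip 0.0265 [-2.5 -0.2  7.4] 59.3 [ 0.621 -0.198 -0.02 ] 23.2
lift 0.0266 [ 0.2  0.6 -2.8] 59.2 [ 0.621 -0.198  0.04 ] 23.9
front 0.0266 [ 0.7 -0.2 -2.6] 59.2 [ 0.519 -0.029  0.04 ] 24.7
```

View pics/g2.png

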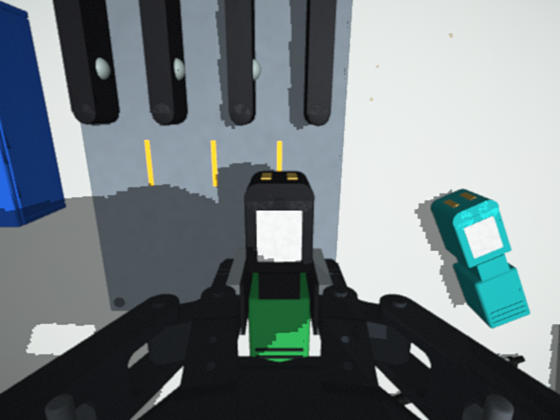

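The pack is held square, its nose at (279,180) in line with the brass line at (279,155). Both wall ends (242,318) lie symmetric about it. Lowering and sliding in.

```bash
cat >> h.py <<'E'
def lay(by,g=-3,x0=-98,x1=-62):
    p=D(x0+g,by)
    arm.move_straight([*p,-0.010],speed=.1)
    for z in np.arange(-.012,-.0215,-.001):
        arm.move_straight([*p,z],speed=.02)
        if arm.read_wrist_force()[2]>1.5: break
    F('laid'); z+=.0005
    for x in np.arange(x0,x1+.1,4):
        arm.move_straight([*D(x+g,by),z],speed=.06); f=RZ(-DY)@np.array(arm.read_wrist_force())[:2]
        if abs(f[0])>18 or abs(f[1])>15: print('force',x,f); break
    F('slid'); print('local f',f)
E
python3 - <<'E'
from h import *
lay(-42.5)
c=cam('wrist'); im=vision.get_image('wrist'); cv2.imwrite('pics/g3.png',im)
E
```

```text
laid 0.0269 [-2.3  0.6 10. ] 60.5 [ 0.519 -0.029 -0.017] 26.9
slid 0.0263 [-1.3  0.2  2.3] 59.7 [ 0.555 -0.032 -0.016] 29.4
local f [-1.33203587  0.05466112]
```

View pics/g3.png

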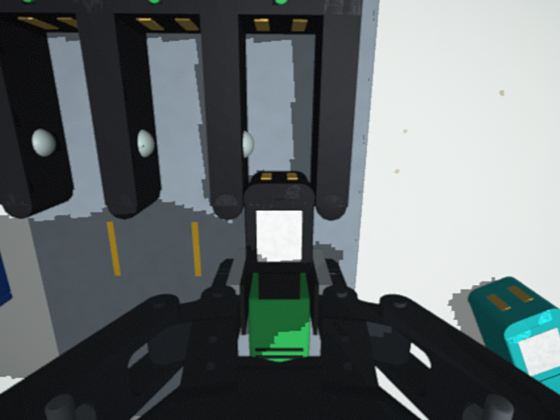

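The nose is about 18 mm inside the right bay, with even gaps. Releasing and pushing from behind.

```bash
cat >> h.py <<'E'
def push(by,xs=-132,g=-3,x1=-62):
    arm.move_gripper(0.06); p=D(x1+g,by)
    arm.move_straight([*p,0.045],speed=.15); arm.move_straight([*D(xs,by),0.045],speed=.15)
    arm.move_gripper(0.0); arm.move_straight([*D(xs,by),-0.016],speed=.1); F('behind')
    fx0=(RZ(-DY)@np.array(arm.read_wrist_force())[:2])[0]; log=[]
    for x in np.arange(xs,-54,2):
        arm.move_straight([*D(x,by),-0.016],speed=.05); f=(RZ(-DY)@np.array(arm.read_wrist_force())[:2])[0]-fx0
        log.append((int(x),round(float(f),1)))
        if f<-22 and x>-78: break
        if f<-35: break
    print(log); F('pushed')
    arm.move_straight([*D(x-15,by),-0.016],speed=.1); arm.move_straight([*D(x-15,by),0.06],speed=.15)
E
python3 - <<'E'
from h import *
push(-42.5)
arm.move_gripper(0.085)
arm.move_to([*D(-50,-60),0.25],down(DY))
c=cam('wrist'); im=vision.get_image('wrist'); cv2.imwrite('pics/g4.png',im); np.savez('g4.npz',f=c[0],cx=c[1],cy=c[2],W=c[3])
print([np.round(v,3) for v in pack(c,im,'red',[.52,-.32])], [np.round(v,3) for v in pack(c,im,'green',[.56,-.04])])
E
```

```text
behind -0.0004 [-0.8 -0.4  0.3] 0.0 [ 0.488 -0.027 -0.016] 32.4
[(-132, 0.8), (-130, 0.8), (-128, 0.7), (-126, 1.0), (-124, 1.0), (-122, -0.2), (-120, 0.4), (-118, 0.7), (-116, 1.8), (-114, -0.2), (-112, 0.7), (-110, 0.9), (-108, -0.3), (-106, -3.2), (-104, -5.3), (-102, -4.8), (-100, -3.7), (-98, -2.6), (-96, -1.0), (-94, -1.6), (-92, -1.1), (-90, -1.1), (-88, -1.2), (-86, -1.9), (-84, -1.3), (-82, -0.6), (-80, -0.3), (-78, -0.5), (-76, -1.5), (-74, -2.4), (-72, -2.1), (-70, -1.6), (-68, -0.7), (-66, 0.1), (-64, 0.2), (-62, 0.8), (-60, -4.6), (-58, -13.6), (-56, -21.2)]
pushed 0.0002 [-22.    0.4  15.8] 11.4 [ 0.559 -0.032 -0.017] 42.1
[array([ 0.523, -0.325]), np.float64(38.059), np.float64(26.952), np.float64(0.324)] [array([ 0.589, -0.034]), np.float64(39.22), np.float64(29.209), np.float64(-0.098)]
```

View pics/g4.png

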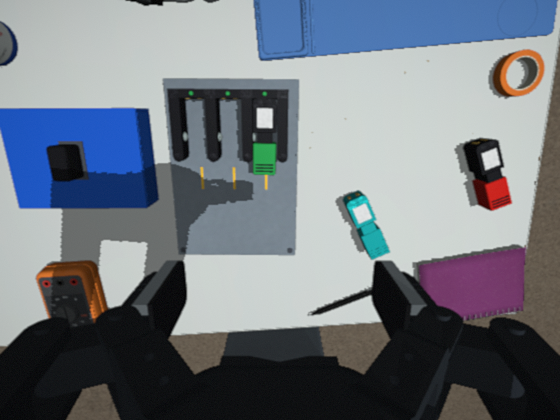

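The green pack is home: its rear is at dock x = -50.3 against an expected -50, and the push met the stop at 22 N. The red pack is still at (487,175). Hovering over it for one measurement, then loading it in the left bay.

Run:
```python
from h import *
yaw=.315
arm.move_to([.553,-.315,0.17],down(yaw))
c=cam('wrist'); im=vision.get_image('wrist'); cv2.imwrite('pics/r1.png',im)
ctr,w,h,a=pack(c,im,'red',[.52,-.32]); print(ctr,w,h,a)
b=min((rect(c,q,.03) for q in blobs(im,'black') if 200<cv2.contourArea(q)<3000),key=lambda r:np.hypot(*(r[0]-[.568,-.308]))); print(b)
v=b[0]-ctr; yaw=np.arctan2(v[1],v[0]); rear=-w/2000; front=np.hypot(*v)+b[1]/2000; print(yaw,'len',front-rear)
P=ctr+v/np.hypot(*v)*(rear+front)/2; print(P)
if abs(front-rear-.09)<.005 and abs(yaw-.32)<.06:
    load(P,yaw,42.5)
    im=vision.get_image('wrist'); cv2.imwrite('pics/r2.png',im)
```

```text
[ 0.52326672 -0.32605225] 38.00787353515625 24.933740615844727 0.3270169738123683
(array([ 0.56611597, -0.31143423]), 52.213069915771484, 25.092559814453125, np.float64(0.3270098498564522))
0.32876881697531646 len 0.09038456916765232
[ 0.54805244 -0.3175966 ]
at 0.0849 [-0.6  0.2  0.3] 0.0 [ 0.546 -0.319 -0.02 ] 47.3
grip 0.0267 [-1.   1.2  8.1] 59.2 [ 0.545 -0.319 -0.021] 47.9
lift 0.0269 [-0.3  0.4 -1.7] 59.1 [ 0.545 -0.318  0.04 ] 48.5
front 0.0264 [ 0.  -0.  -1.3] 59.0 [0.526 0.055 0.04 ] 49.9
```

View r2.

View pics/r2.png

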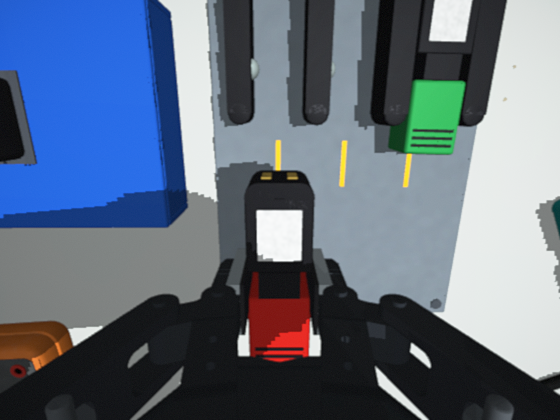

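The red pack is square in the grip, its nose at (279,180) in line with the left brass line (279,155) and the green pack seated at (435,115). Lay, slide, push.

Run:
```python
from h import *
lay(42.5)
push(42.5)
arm.move_gripper(0.085)
arm.move_to([*D(-30,60),0.25],down(DY))
c=cam('wrist'); im=vision.get_image('wrist'); cv2.imwrite('pics/r4.png',im)
for col,n in (('red',[.56,.05]),('green',[.56,-.04])):
    r=pack(c,im,col,n); e=r[0]-RZ(r[3])@[r[1]/2000,0]; print(col,[np.round(v,3) for v in r],'rear in dock',(RZ(-DY)@(e-DO)*1000).round(1))
print('hood',[np.round(v,3) for v in rect(c,blobs(im,'blue')[0],.042)])
for k in blobs(im,'black')[:8]:
    r=rect(c,k,.072)
    if abs(r[0][1]-.19)<.04 and .5<r[0][0]<.7: print('knob',[np.round(v,3) for v in r])
```

```text
laid 0.0271 [-2.1  0.2 10.4] 60.3 [ 0.525  0.056 -0.017] 52.1
slid 0.0267 [0.3 0.4 2.1] 59.5 [ 0.561  0.053 -0.017] 54.6
local f [0.2758331  0.38868377]
behind 0.0003 [-0.1  0.6 -0. ] 0.0 [ 0.494  0.058 -0.016] 57.5
[(-132, -0.7), (-130, 0.5), (-128, -0.5), (-126, 0.5), (-124, 0.8), (-122, 0.2), (-120, -0.1), (-118, 0.2), (-116, 0.5), (-114, -0.7), (-112, 0.4), (-110, -0.4), (-108, -0.2), (-106, -1.6), (-104, -5.3), (-102, -3.9), (-100, -2.8), (-98, -1.6), (-96, -0.7), (-94, -1.1), (-92, -1.0), (-90, -0.8), (-88, -1.5), (-86, -1.5), (-84, -1.0), (-82, -1.6), (-80, -1.7), (-78, -1.8), (-76, -1.7), (-74, -1.1), (-72, -1.6), (-70, -1.1), (-68, -1.1), (-66, 0.6), (-64, 0.5), (-62, -0.3), (-60, -3.5), (-58, -12.5), (-56, -21.1)]
pushed -0.0004 [-21.    3.2  14.5] 10.7 [ 0.565  0.053 -0.017] 67.3
red [array([0.595, 0.049]), np.float64(37.909), np.float64(27.422), np.float64(-0.07)] rear in dock [-49.4  40.8]
green [array([ 0.589, -0.034]), np.float64(39.457), np.float64(29.836), np.float64(-0.135)] rear in dock [-50.3 -41.3]
hood [array([0.606, 0.19 ]), np.float64(160.625), np.float64(117.473), np.float64(1.497)]
knob [array([0.608, 0.186]), np.float64(40.865), np.float64(31.085), np.float64(-0.074)]
```

View pics/r4.png

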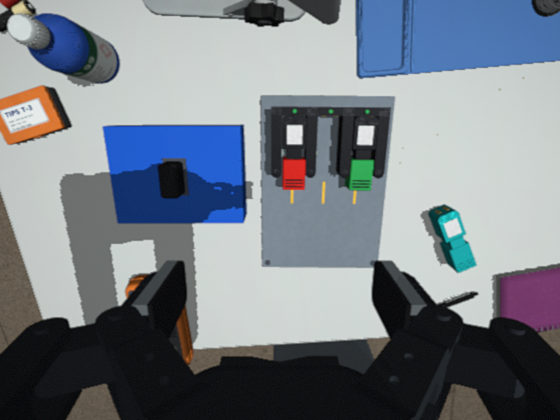

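Both packs are home: rears at dock x -49.4 and -50.3, red at (294,160), green at (362,160). The hood is untouched at (175,175). I'll regrip it at the same point and take it back by the same offset.

Run:
```python
from h import *
y=-0.072; q=down(y); ex=np.array([np.cos(y),np.sin(y)]); ey=np.array([-ex[1],ex[0]])
k=np.array([0.624,0.005]); t=k-0.03*ex+0.186*ey
arm.move_to([*t,0.1],q); arm.move_straight([*t,0.022],speed=.08); F('at')
arm.move_gripper(0.0,effort=80); F('grip')
if not .017<arm.read_opening()<.027: raise SystemExit
arm.move_straight([*t,0.076],speed=.08); F('lift')
arm.move_straight([*k,0.076],speed=.12); F('over')
c=cam('wrist'); im=vision.get_image('wrist'); cv2.imwrite('pics/h1.png',im)
print([np.round(v,4) for v in rect(c,blobs(im,'blue')[0],.046+.05)])
```

```text
at 0.085 [-1.1  0.1 -0.2] 0.0 [0.608 0.193 0.022] 71.8
grip 0.0203 [-0.7  0.6  5.6] 79.3 [0.608 0.193 0.022] 72.4
lift 0.0205 [-0.5  0.5 -2.9] 78.3 [0.607 0.193 0.076] 73.2
over 0.0205 [ 0.6  1.3 -2.6] 78.3 [0.624 0.006 0.076] 75.0
[array([0.6387, 0.0045]), np.float64(157.2391), np.float64(90.9119), np.float64(1.4991)]
```

View pics/h1.png

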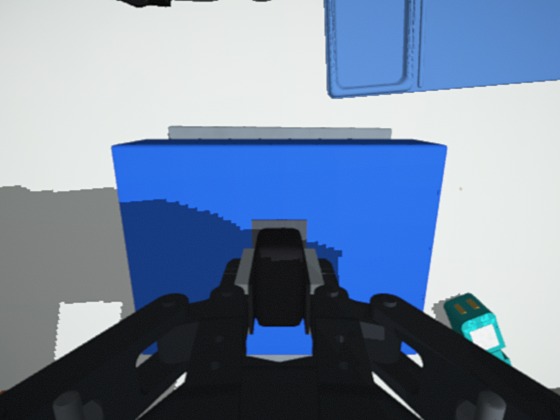

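The hood hangs square. Its far edge at (280,145) lies at x = 0.684, as expected, and is centred over the dock. Lowering.

Run:
```python
from h import *
k=np.array([0.624,0.005]); q=down(-.072)
arm.move_straight([*k,0.060],speed=.08)
for z in np.arange(.058,.0225,-.002):
    arm.move_straight([*k,z],speed=.03); f=arm.read_wrist_force()[2]
    if f>3: break
F('down')
if z<.029:
    arm.move_gripper(0.085); F('open'); arm.move_straight([*k,0.1],speed=.12)
    arm.move_to([0.60,0.02,0.30],q)
    c=cam('wrist'); im=vision.get_image('wrist'); cv2.imwrite('pics/f1.png',im); r=rect(c,blobs(im,'blue')[0],.046)
    print([np.round(v,4) for v in r],'dock frame',(RZ(-DY)@(r[0]-DO)*1000).round(1))
    s=vision.get_image('side'); cv2.imwrite('pics/f2.png',np.hstack([cv2.resize(s[200:270,210:340],(520,280),interpolation=2),cv2.resize(im[60:300,150:390],(280,280))]))
```

```text
down 0.0204 [-1.4  0.5  4.2] 79.2 [0.624 0.005 0.026] 79.6
open 0.085 [-0.3 -0.8  0. ] 0.0 [0.624 0.005 0.026] 80.2
[array([0.6223, 0.0052]), np.float64(157.0034), np.float64(115.4801), np.float64(1.4986)] dock frame [-0.4 -0.7]
```

View pics/f2.png

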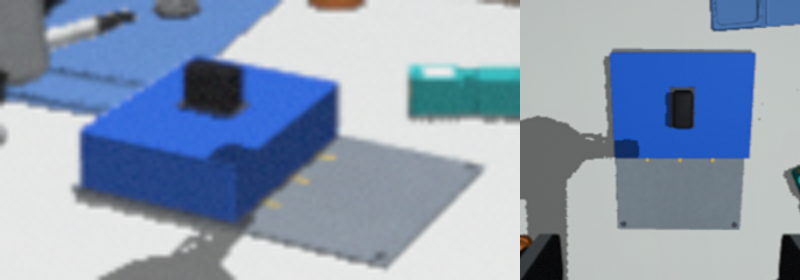

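The hood sits flat on the base plate, within 1 mm of centred. It touched down at the same height it was lifted from, z = 0.026. Handing in.

```bash
python3 -c "
from h import *
print(arm.close_job(),arm.read_time_s())"
```

```text
the job is handed in; nothing more can be done
the job is handed in; nothing more can be done
```

The job is handed in, result not reported: the green pack (right bay) and red pack (left bay), the only two on the bench, were pushed home, and the hood is back flat on the dock within 1 mm of centred.

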